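# Key the sample carousel onto its drive spindle

### The arm

A 6-joint arm with a two-finger parallel gripper is mounted at the origin on the work surface. World frame = base frame: x ahead of the robot, y to its left, z up, the work surface at z = 0. Lengths are in m, angles in rad, forces in N, time in s.
With the tool pointing down it reaches from about 0.425 to 1.125 m from the base axis. Payload 14.9 kg.
Tool frame: the origin (TCP) lies midway between the tips of the shut fingers; the grasp point (between the pads) lies 19 mm behind it (env.grip_depth is the distance from the TCP to the grasp point, in m); z points along the fingers, y is the direction in which the jaws open and shut (so a half turn about z gives the same grasp; the last joint's range is limited). The gripper opens to 91 mm and grips with 3 to 60 N. Pads are 32 mm wide; open, the fingers measure 118 mm over their backs; the gripper's body (76 mm by 178 mm) begins 60 mm behind the grasp point.
Start: joints at [-1.307, 0.379, 1.734, -0, 1.028, -0.033], TCP at [0.205, -0.669, 0.214] pointing down, gripper open.
Joint ranges: [-2.77, 2.77], [-0.74, 2.19], [0, 2.66], [-1.06, 4.2], [0.31, 2.87], [-3.08, 3.08]. Speed limits (rad/s): [1.89, 1.89, 2.39, 3.14, 3.14, 3.14].

### API

Orientations are given as [roll, pitch, yaw] about the fixed x, y, z axes, in that order (R = Rz(yaw) Ry(pitch) Rx(roll)).
In Python, from station import env gives the robot as it stands.
- The arm moves only by the tool jog_arm, never from a script. Its argument "plan" is a list of rows, each an object of numbers: "fingers": the finger opening in cm, from 0 to 9.12; "dx", "dy", "dz": the shift along the world's x, y, z in cm; "rx", "ry", "rz": the turn, a rotation vector about the world's x, y, z in rad. A call has 1 to 10 rows; each row is the pose to reach, as a shift and turn from the pose commanded when the call began; what a row does not reach only later rows make up. A row lasts 1/10 s, in which the tool goes at most 50 mm and 8.59 degrees, less where a joint would pass 70% of its speed; a pose out of reach is approached as far as the arm can. A call with a gripper value outside its range is refused whole. The fingers move at their own pace and stop on an object; "newtons" is the grip in N (left out, the last holds). Time passes only in rows, so rows that repeat a pose let the fingers close. It gives the time, the measured TCP pose, the force and the opening at its end, in the units of the state.
- env.sense(): the state, without advancing time (a new reading comes with each control period).
- env.snapshot(name): name is "scene" or "top" or "wrist"; returns (picture, depth): 480x640x3 uint8, blue, green, red; 480x640 float32, m along the optical axis (not along the pixel's ray), 0 where there is no reading.
- env.camera_model(name): a dict with "fx", "fy", "cx", "cy" (pixels), "dist" ([k1, k2, p1, p2, k3] as OpenCV has them; the pictures are not rectified), "extrinsics" (4x4, takes a point from world to camera coordinates); the wrist camera has in their place "mount" (4x4, takes a point from camera to tool coordinates, whose origin is the TCP and whose axes are the flange's). Camera axes: x right, y down, z forward; pixel columns grow to the right and rows downward; lengths in m; the calibration is good to about 2 mm. A picture is of the moment at which its call begins: read the wrist's pose just before it. camera_model takes no time and is no camera call.
- env.finish_job(): hands the job in, once; it reports no verdict.
The state is a dict: "time": time; "qpos": joint angles; "qd": joint speeds; "joint_torque": joint torques, N m; "eef_pos": TCP position; "ee_rot": TCP orientation; "ft_force": force on the tool from outside, world axes, zero at the start; "wrist_torque": the same for the moment, N m; "width": finger opening in m.
Only numpy, scipy, OpenCV 4.12 (cv2) and the standard library are available. Lean on these libraries where they do the work, as an engineer would, in place of code of your own. Each camera call takes 0.05 s, during which the arm holds its last target. There are 200 camera calls.

### The job

Fit the sample carousel to its drive: take the longer of the two steel keys from the holder block and let it down upright into the slot in the drive's spindle until it stands on the shoulder, then slide the carousel's hub down over the spindle with its keyway over the key until it sits fully home and flat on the shoulder. Hold the carousel all the way down and lower it gently, neither dropping nor forcing it. Leave the shorter key and all the other things where they stand.

Things in the scene. Friction and masses are not known exactly. Their poses are not given: they have to be found in the camera images.
- key_center (a point): centre of the key to use: plain steel bar, 36 mm long (own z, up), 12 mm (own x) by 8 mm (own y), 27 g, edges bevelled 1 mm at foot and top. It stands in either one of the two wells of the holder block, foot 12 mm above the bench, upper 22 mm clear of the block. The point is 18 mm above its foot. A half turn about z makes no difference
- spare_center (a point): centre of the shorter key, standing in the other well, 44 mm away along the block's x: same section, 22 mm long, upper 8 mm clear of the block; the point is 11 mm above its foot. Not used: leave it there
- key_block: grey plastic holder block fixed to the bench, 95 mm (own x) by 44 mm (own y), 26 mm tall, origin at the centre of its underside. Two wells, 22 mm either side of its middle along x, each 13.5 by 9.5 mm and 14 mm deep; the keys' x and y lie along the block's
- drive: white drive cabinet of the sample changer, fixed to the bench, 150 mm (own x) by 130 mm (own y) by 50 mm tall, origin at the centre of its underside, z up. On its top, centred, a round steel shoulder 44 mm across and 10 mm tall carries the upright steel spindle, which does not turn
- spindle_seat (a point): point on the spindle's axis level with the shoulder's top face, 60 mm above the bench; key and hub come to rest on that face. Axes as the drive's; +x points to the slot. Seated with its back on the slot's back wall, the key's centre is at x 12, y 0, z 18 mm here (up to 3 mm farther out in x still fits); the seated hub's centre point is at z 20 mm, its x along this x
- spindle_top (a point): centre of the spindle's top end, 36 mm above the shoulder. The spindle is 28 mm in diameter, its top 3 mm bevelled to 24 mm. Axes as the drive's
- slot_mouth (a point): middle of the slot's mouth at the spindle's top, 10 mm from the axis along +x of the drive. The slot is open above and at its +x side, 10 mm wide, its back wall 6 mm from the axis, and runs the spindle's whole height (36 mm) down to the shoulder; mouth flared 1 mm. A key let go when half in slides down by itself and then ends level with the spindle's top, 4 mm of it standing out sideways
- hub_center (a point): the carousel, loose, flat on the bench, aluminium, 0.25 to 0.41 kg: castellated plate 8 mm thick, six arms reaching 68 mm from the axis (53 mm between them), with a plain round hub 52 mm in diameter on top to grip, whose top is 40 mm above the underside (32 mm above the plate). The point is on the axis, 20 mm above the underside; z up, x towards the keyway
- keyway_mouth (a point): middle of the keyway at the hub's top, 18 mm from the axis along own +x. The hub's bore is 30 mm in diameter, right through; the one keyway is 10 mm wide, right through, reaching 21 mm from the axis. Bore and keyway flare about 2 mm over the lowest 3 mm. It slides over the key when turned to the slot within about 3 degrees
- amber_bottle: tall brown glass bottle, 72 mm across, 170 mm tall; a bystander, loose, origin at the centre of its underside
- white_bottle: tall white plastic bottle, 64 mm across, 180 mm tall; a bystander, loose, origin at the centre of its underside
- beaker: clear open beaker, 70 mm across, 85 mm tall; a bystander, loose, origin at the centre of its underside
- jar: small white jar, 48 mm across, 60 mm tall; a bystander, loose, origin at the centre of its underside
- vial: small brown vial, 26 mm across, 55 mm tall; a bystander, loose, origin at the centre of its underside
- screwdriver: screwdriver, 170 mm long, lying on the bench, its length along its own x; a bystander, loose, origin at the centre of its underside (on its axis line)
- cup: small grey cup, 60 mm across, 60 mm tall; a bystander, loose, origin at the centre of its underside
Mind the look-alikes: they are no part of the job. What is shaped like the drive but green or turquoise is not meant. Of the things that look like the part that bears hub_center, take the one that is farthest to the robot's left at the start.

How it is judged:
On the way, in this order (a step that is already met when the one before it is completed fails the run):
1. the longer key stands upright in the spindle's slot, on the shoulder, with the carousel not yet on (x of key_center in the frame of spindle_seat between 0.009 and 0.016 m and y of key_center in the frame of spindle_seat between -0.002 and 0.002 m and z of key_center in the frame of spindle_seat between 0.0155 and 0.0205 m and angle between key_center's own z axis and vertical below 0.12 rad and horizontal distance between hub_center and spindle_seat above 0.02 m), for 0.2 s.
2. the carousel's hub is over the spindle and key, home on the shoulder (z of hub_center in the frame of spindle_seat between 0.0175 and 0.0225 m and horizontal distance between hub_center and spindle_seat below 0.0025 m and angle between hub_center's own z axis and vertical below 0.05 rad and angle between the x axis of hub_center and the x axis of spindle_seat, either way round below 0.14 rad), for 0.2 s.
At the end, for the whole second after the job is handed in: the longer key stands upright (within 7 degrees) in the slot with its foot on the shoulder (within 2.5 mm), and the carousel lies flat (within 3 degrees) with its underside on the shoulder (within 2.5 mm), centred within 2.5 mm and its keyway over the key (within 8 degrees), at rest (all of step 2 and x of key_center in the frame of spindle_seat between 0.009 and 0.016 m and y of key_center in the frame of spindle_seat between -0.002 and 0.002 m and z of key_center in the frame of spindle_seat between 0.0155 and 0.0205 m and angle between key_center's own z axis and vertical below 0.12 rad and linear speed of carousel below 0.01 m/s); the robot touches nothing.
It fails at once if the carousel is dropped or forced onto the drive (over 60 N between them) (contact force between carousel and drive above 60 N).
It fails at once if the carousel is let go over the spindle more than 10 mm above the shoulder (horizontal distance between hub_center and spindle_seat below 0.03 m and z of hub_center in the frame of spindle_seat above 0.03 m and contact force between the fingers and carousel below 0.2 N).
It fails at once if the shorter key is taken out or shifted by more than 20 mm (distance of spare_center from where it was at the start of the episode above 0.02 m).
It fails at once if a bystander is shifted by more than 30 mm or knocked over (distance of any of amber_bottle, white_bottle, beaker, jar, vial, screwdriver, cup from where it was at the start of the episode above 0.03 m or angle between any of amber_bottle, white_bottle, beaker, jar, vial, cup's own z axis and vertical above 0.5 rad).
It also fails if it takes over 64 s, if anything falls off the work surface, if the arm or the gripper's body presses on something with over 40 N, if the wrist force passes 120 N, or if a joint passes its speed limit or range.

## Working session

There is one attempt and no reset: what is moved stays moved. The work goes in short steps, Python scripts to look and compute and a tool call to move; the robot and the scene stay as the last step left them, time stands still between calls to the robot, and variables do not carry over. Pictures are saved under pics/ and viewed, about 8 in all and at most 12, crops included, and the job is handed in when it is done.

Besides the shell and the picture viewer there is one more tool, called after ">>>" as a command line: name --argument value ..., lists and objects as JSON in quotes. jog_arm: Moves the arm, as the interface text tells. Its arguments: {"type":"object","properties":{"plan":{"type":"array","items":{"type":"object","properties":{"fingers":{"type":"number"},"dx":{"type":"number"},"dy":{"type":"number"},"dz":{"type":"number"},"rx":{"type":"number"},"ry":{"type":"number"},"rz":{"type":"number"}}}},"newtons":{"type":"number"}},"required":["plan"]}

```bash
mkdir -p pics; cat > h.py <<'E'
import numpy as np,cv2
from station import env
from scipy.spatial.transform import Rotation as Rn
def cam(name,s=None):
    m=env.camera_model(name); K=np.array([[m['fx'],0,m['cx']],[0,m['fy'],m['cy']],[0,0,1]]);d=np.array(m['dist'],float)
    if 'extrinsics' in m: T=np.linalg.inv(np.array(m['extrinsics']))
    else:
        s=s or env.sense(); W=np.eye(4); W[:3,:3]=Rn.from_euler('xyz',s['ee_rot']).as_matrix(); W[:3,3]=s['eef_pos']; T=W@np.array(m['mount'])
    return K,d,T
def cloud(name):
    s=env.sense(); K,d,T=cam(name,s); im,z=env.snapshot(name)
    u,v=np.meshgrid(np.arange(640.),np.arange(480.))
    n=cv2.undistortPoints(np.stack([u,v],-1).reshape(-1,1,2),K,d).reshape(480,640,2)
    P=np.concatenate([n*z[...,None],z[...,None]],-1)@T[:3,:3].T+T[:3,3]
    P[z==0]=np.nan
    return im,z,P
def onplane(name,uv,h,s=None):
    K,d,T=cam(name,s); n=cv2.undistortPoints(np.array(uv,float).reshape(-1,1,2),K,d).reshape(-1,2)
    r=np.c_[n,np.ones(len(n))]@T[:3,:3].T; c=T[:3,3]
    return c+r*((h-c[2])/r[:,2])[:,None]
E
python3 - <<'E'
from h import *
for n in ['top','scene']:
    im,z,P=cloud(n); cv2.imwrite(f'pics/{n}0.png',im); np.savez(f'{n}0.npz',im=im,z=z,P=P)
    print(n,cam(n)[2].round(3).tolist())
print(env.sense())
E
```

```text
top [[0.021, -0.988, 0.151, 0.371], [-1.0, -0.019, 0.014, -0.062], [-0.011, -0.151, -0.988, 1.116], [0.0, 0.0, 0.0, 1.0]]
scene [[0.421, 0.523, -0.741, 1.362], [0.907, -0.25, 0.339, -0.418], [-0.008, -0.815, -0.58, 0.746], [0.0, 0.0, 0.0, 1.0]]
{'time': 0.1, 'qpos': array([-1.30732516e+00,  3.79365460e-01,  1.73471156e+00,  1.85116941e-05,
        1.02847582e+00, -3.32860142e-02]), 'qd': array([ 0.00046566, -0.00069503, -0.00271355, -0.00145491, -0.00059939,
       -0.0004403 ]), 'joint_torque': array([-7.28934992e-04, -7.65035963e+01, -4.35291409e+01,  6.52113534e-02,
        3.98349389e-02,  1.16181070e-05]), 'eef_pos': array([ 0.20461278, -0.6690679 ,  0.21335267]), 'ee_rot': array([-3.14063352e+00, -4.77925942e-05,  2.96747598e-01]), 'ft_force': array([0.47906667, 0.2614559 , 0.51553632]), 'wrist_torque': array([-0.01156564, -0.07651448, -0.03430696]), 'width': 0.09080752241801954}
```

View pics/top0.png

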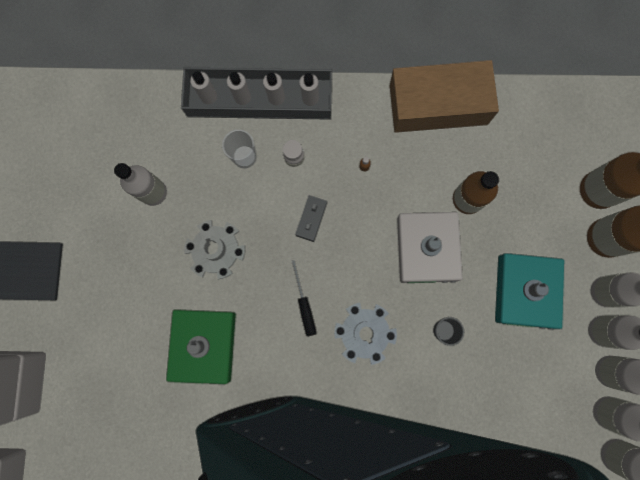

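View pics/scene0.png

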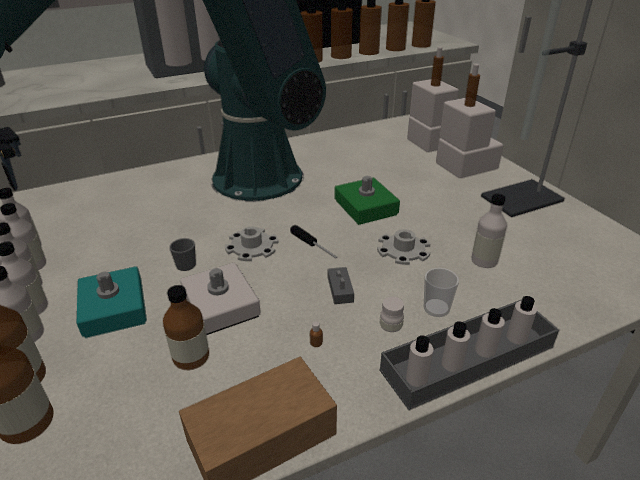

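The top view shows three drive-like things: white at (430,246), green at (201,346) and turquoise at (531,290), so I use the white one. Of the two carousels, (215,249) and (366,333), the first has the larger y and is farthest left. The key block is at (311,218), with its keys at (315,208) and (307,228). Next is one close crop to check these choices.

```bash
python3 - <<'E'
from h import *
D=np.load('top0.npz');im,P,z=D['im'],D['P'],D['z']
def crop(c,h,k): 
    x,y=c; return cv2.resize(im[y-h:y+h,x-h:x+h],(400,400)if k else (300,300),interpolation=cv2.INTER_CUBIC)
a=np.hstack([crop((215,249),33,1),crop((430,246),40,1)])
S=np.load('scene0.npz')['im']
b=np.hstack([cv2.resize(im[190:250,280:345],(325,200)[:1]+(200,),interpolation=cv2.INTER_CUBIC) if 0 else cv2.resize(im[193:243,286:336],(200,200),interpolation=cv2.INTER_CUBIC),cv2.resize(S[260:310,310:370],(240,200),interpolation=cv2.INTER_CUBIC),cv2.resize(S[255:325,175:265],(257,200),interpolation=cv2.INTER_CUBIC)])
b=np.pad(b,((0,0),(0,800-b.shape[1]),(0,0)))
cv2.imwrite('pics/c1.png',np.vstack([a,b]))
for n,(x,y,h) in dict(car=(215,249,35),drv=(430,246,45),blk=(311,218,28)).items():
    Q=P[y-h:y+h,x-h:x+h].reshape(-1,3); Q=Q[~np.isnan(Q[:,0])]
    print(n,'z pct',np.percentile(Q[:,2],[1,20,50,80,99]).round(4))
    for lo,hi in dict(car=[(.003,.015),(.03,.05)],drv=[(.045,.054),(.085,.105)],blk=[(.018,.03),(.03,.055)])[n]:
        q=Q[(Q[:,2]>lo)&(Q[:,2]<hi)]
        if len(q)<3: continue
        r=cv2.minAreaRect(q[:,:2].astype(np.float32)); print(lo,len(q),q.mean(0).round(4),(r[0],r[1],r[2]))
# all hull tops for bystanders
for n,(x,y) in dict(amb=(487,180),whi=(123,171),beak=(240,148),jar=(292,150),vial=(365,163),cup=(449,331),sdh=(308,320),car2=(366,333)).items():
    print(n,P[y,x].round(3))
E
```

```text
car z pct [-0.0044 -0.001   0.0028  0.0089  0.0417]
0.003 2017 [0.5159 0.2025 0.0076] ((0.5185419917106628, 0.20441094040870667), (0.15741384029388428, 0.15573589503765106), 2.5759928226470947)
0.03 316 [0.516  0.2045 0.0393] ((0.5172991752624512, 0.20521333813667297), (0.051640529185533524, 0.050316981971263885), 47.710628509521484)
drv z pct [-0.0038  0.0001  0.0468  0.0511  0.0959]
0.045 3672 [ 0.5266 -0.272   0.05  ] ((0.539246141910553, -0.2880748510360718), (0.1719447821378708, 0.16331347823143005), 2.454364538192749)
0.085 165 [ 0.5393 -0.2828  0.0952] ((0.5659559965133667, -0.30644428730010986), (0.025989782065153122, 0.13196541368961334), 47.44999694824219)
blk z pct [-0.0049 -0.0013  0.0012  0.0248  0.0342]
0.018 792 [ 0.5891 -0.0125  0.0256] ((0.5903235673904419, -0.012633077800273895), (0.04451865330338478, 0.0958816260099411), 72.93498992919922)
0.03 57 [ 0.5922 -0.0129  0.039 ] ((0.5857770442962646, -0.011343386024236679), (0.03956994786858559, 0.08279410004615784), 70.0541000366211)
amb [ 0.641 -0.359  0.169]
whi [0.644 0.349 0.179]
beak [0.754 0.158 0.006]
jar [0.733 0.032 0.059]
vial [ 0.71  -0.13   0.047]
cup [ 0.347 -0.319  0.004]
sdh [ 0.364 -0.011  0.025]
car2 [ 0.338 -0.138  0.002]
```

View pics/c1.png

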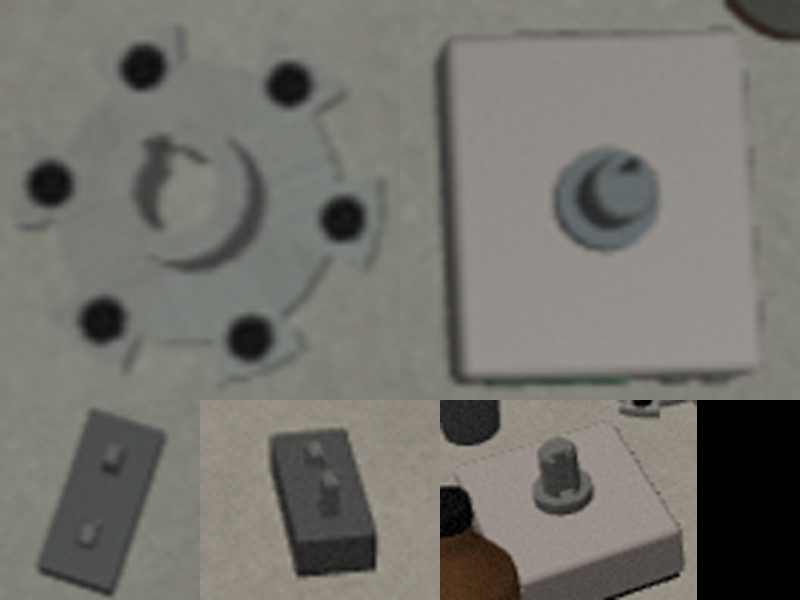

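The crop shows the white drive's slot notch pointing roughly +x, at (630,165) in the crop. The carousel's keyway points up and left at (155,150), about +40°. The taller key appears to be the far-x one. I'm now moving over the key block for a wrist look.

>>> jog_arm --plan '[{"dx":19,"dy":32,"dz":9,"rz":-0.3},{"dx":19,"dy":32,"dz":9,"rz":-0.594},{"dx":19,"dy":32,"dz":9,"rz":-0.594},{"dx":38,"dy":65,"dz":9,"rz":-0.594},{"dx":38,"dy":65,"dz":9,"rz":-0.594},{"dx":38,"dy":65,"dz":9,"rz":-0.594},{"dx":38,"dy":65,"dz":9,"rz":-0.594},{"dx":38,"dy":65,"dz":9,"rz":-0.594},{"dx":38,"dy":65,"dz":9,"rz":-0.594},{"dx":38,"dy":65,"dz":9,"rz":-0.594}]'

```text
schema error: expected keys fingers, dx, dy, dz, rx, ry, rz
```

>>> jog_arm --plan '[{"fingers":9,"dx":19,"dy":32,"dz":9,"rx":0,"ry":0,"rz":-0.594},{"fingers":9,"dx":38,"dy":65,"dz":9,"rx":0,"ry":0,"rz":-0.594},{"fingers":9,"dx":38,"dy":65,"dz":9,"rx":0,"ry":0,"rz":-0.594},{"fingers":9,"dx":38,"dy":65,"dz":9,"rx":0,"ry":0,"rz":-0.594},{"fingers":9,"dx":38,"dy":65,"dz":9,"rx":0,"ry":0,"rz":-0.594},{"fingers":9,"dx":38,"dy":65,"dz":9,"rx":0,"ry":0,"rz":-0.594},{"fingers":9,"dx":38,"dy":65,"dz":9,"rx":0,"ry":0,"rz":-0.594},{"fingers":9,"dx":38,"dy":65,"dz":9,"rx":0,"ry":0,"rz":-0.594},{"fingers":9,"dx":38,"dy":65,"dz":9,"rx":0,"ry":0,"rz":-0.594},{"fingers":9,"dx":38,"dy":65,"dz":9,"rx":0,"ry":0,"rz":-0.594}]'

```text
time: 1.1
eef_pos: [0.4556, -0.2395, 0.2756]
ee_rot: [3.142, -0.0, -0.297]
ft_force: [0.8, -1.2, 1.3]
width: 0.0899
```

```bash
python3 - <<'E'
from h import *
print(np.array(env.camera_model('wrist')['mount']).round(3).tolist())
im,z,P=cloud('wrist'); np.savez('w1.npz',im=im,P=P); cv2.imwrite('pics/w1.png',im); s=env.sense(); print(s['eef_pos'],s['ee_rot'])
E
```

```text
[[-0.0, -0.955, -0.298, 0.084], [1.0, -0.0, 0.0, 0.0], [-0.0, -0.298, 0.955, -0.173], [0.0, 0.0, 0.0, 1.0]]
[ 0.4583805  -0.23502577  0.27644672] [-3.14023566e+00 -1.27268308e-03 -2.95144023e-01]
```

View pics/w1.png

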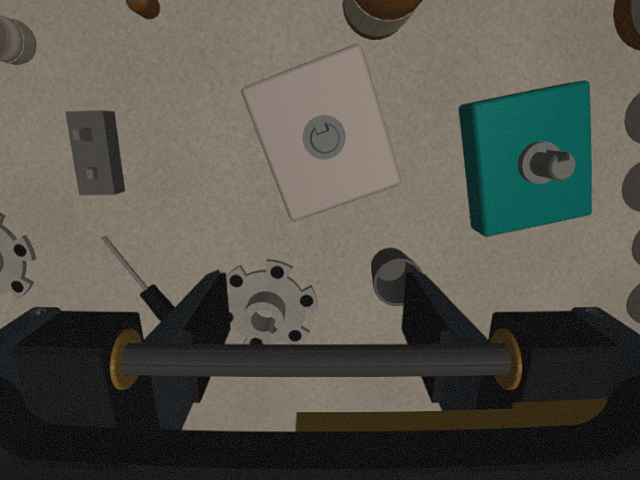

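The view shows the slot spindle at (324,137) with the notch pointing up, the block at (95,152) with its tall key at (83,133), and the short key at (92,174). Measuring the drive from this.

```bash
cat >> h.py <<'E'
def rect(P,c,r,lo,hi):
    m=(np.hypot(P[...,0]-c[0],P[...,1]-c[1])<r)&(P[...,2]>lo)&(P[...,2]<hi); q=P[m]
    R=cv2.minAreaRect(q[:,:2].astype(np.float32)); print(lo,hi,len(q),'mean',q.mean(0).round(4),'rect',np.round(R[0],4),np.round(R[1],4),round(R[2],2)); return q
E
python3 - <<'E'
from h import *
D=np.load('w1.npz');im,P=D['im'],D['P']
rect(P,(.535,-.28),.11,.044,.055)
rect(P,(.535,-.28),.03,.056,.066)
q=rect(P,(.535,-.28),.03,.085,.105); print(np.median(q[:,2]))
rect(P,(.59,-.012),.07,.02,.03)
rect(P,(.60,-.02),.03,.031,.06); 
rect(P,(.57,-.008),.02,.031,.06)
cv2.imwrite('pics/w1c.png',np.hstack([cv2.resize(im[105:170,290:358],(628,600),interpolation=cv2.INTER_CUBIC)]))
E
```

```text
0.044 0.055 16458 mean [ 0.5305 -0.2714  0.0517] rect [ 0.5414 -0.2847] [0.1802 0.1621] 1.86
0.056 0.066 696 mean [ 0.5314 -0.2728  0.0619] rect [ 0.528 -0.272] [0.0435 0.0385] 45.64
0.085 0.105 652 mean [ 0.5247 -0.2701  0.0974] rect [ 0.5253 -0.27  ] [0.0267 0.0281] 6.7
0.09761775388676416
0.02 0.03 3073 mean [ 0.588  -0.0127  0.0274] rect [ 0.5882 -0.01  ] [0.0467 0.0951] 73.0
0.031 0.06 185 mean [ 0.609  -0.0189  0.0441] rect [ 0.6092 -0.0173] [0.009  0.0118] 72.46
0.031 0.06 75 mean [ 0.5676 -0.0049  0.0349] rect [ 0.5675 -0.0045] [0.0082 0.0106] 72.54
```

View pics/w1c.png

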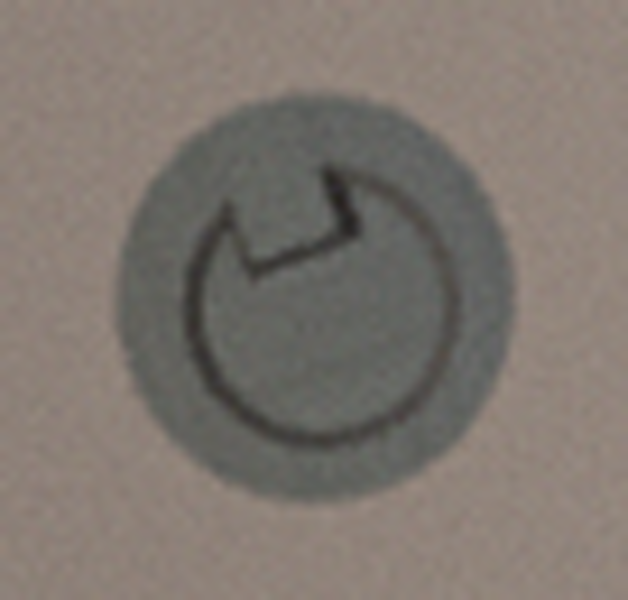

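>>> jog_arm --plan '[{"fingers":9,"dx":7,"dy":20,"dz":-3,"rx":0,"ry":0,"rz":0},{"fingers":9,"dx":7,"dy":20,"dz":-3,"rx":0,"ry":0,"rz":0},{"fingers":9,"dx":7,"dy":20,"dz":-3,"rx":0,"ry":0,"rz":0},{"fingers":9,"dx":7,"dy":20,"dz":-3,"rx":0,"ry":0,"rz":0},{"fingers":9,"dx":7,"dy":20,"dz":-3,"rx":0,"ry":0,"rz":0},{"fingers":9,"dx":7,"dy":20,"dz":-3,"rx":0,"ry":0,"rz":0},{"fingers":9,"dx":7,"dy":20,"dz":-3,"rx":0,"ry":0,"rz":0},{"fingers":9,"dx":7,"dy":20,"dz":-3,"rx":0,"ry":0,"rz":0}]'

```text
time: 1.95
eef_pos: [0.5248, -0.0426, 0.2455]
ee_rot: [3.141, -0.0, -0.298]
ft_force: [1.0, 0.1, 0.2]
width: 0.0899
```

```bash
python3 - <<'E'
from h import *
im,z,P=cloud('wrist'); np.savez('w2.npz',im=im,P=P)
s=env.sense(); print(s['eef_pos'],s['ee_rot'])
rect(P,(.59,-.012),.07,.02,.03)
for c in [(.609,-.019),(.568,-.005)]:
    q=rect(P,c,.025,.0315,.06); t=q[q[:,2]>np.median(q[:,2])-.002]; print(t.mean(0).round(4), np.median(q[:,2]).round(4))
# drive top corner/edges from w1 by colour/height mask
D=np.load('w1.npz');P=D['P']; 
m=((P[...,2]>.046)&(P[...,2]<.06)).astype(np.uint8); n,l,st,ce=cv2.connectedComponentsWithStats(m)
k=l[110,280]; m=cv2.morphologyEx((l==k).astype(np.uint8),cv2.MORPH_OPEN,np.ones((5,5)));q=P[m>0]; R=cv2.minAreaRect(q[:,:2].astype(np.float32)); print('drive',R, st[k])
# spindle circle fits from pixels (crop scale 9.23)
f=9.23
def circ(pts,h):
    w=onplane('wrist',[(290+x/f-.5+.05,105+y/f-.5+.05) for x,y in pts],h,S)[:,:2]
    A=np.c_[2*w,np.ones(len(w))]; sol=np.linalg.lstsq(A,(w**2).sum(1),rcond=None)[0]; return sol[:2],np.sqrt(sol[2]+(sol[:2]**2).sum())
S={'eef_pos':np.array([0.4583805,-0.23502577,0.27644672]),'ee_rot':np.array([-3.14023566,-1.27268308e-03,-2.95144023e-01])}
print('shoulder',circ([(118,290),(515,300),(315,92),(315,500),(175,155),(455,440)],.06))
print('spindle',circ([(188,300),(458,300),(320,443),(225,410),(425,225),(215,225)],.093))
b=onplane('wrist',[(290+x/f,105+y/f) for x,y in [(255,270),(355,235)]],.096,S); d=b[1]-b[0]; print('slotback',b.mean(0),np.hypot(*d[:2]),'yaw',np.degrees(np.arctan2(d[1],d[0]))+90)
E
```

```text
[ 0.52485824 -0.04263922  0.2455733 ] [ 3.14154979e+00 -2.47325421e-04 -2.98731744e-01]
0.02 0.03 3609 mean [ 0.59   -0.0106  0.0278] rect [ 0.5892 -0.0098] [0.0446 0.0941] 73.06
0.0315 0.06 132 mean [ 0.6099 -0.0171  0.0476] rect [ 0.61   -0.0165] [0.008  0.0117] 72.83
[ 0.6098 -0.0163  0.0493] 0.0491
0.0315 0.06 96 mean [ 0.5677 -0.0038  0.0354] rect [ 0.5675 -0.0036] [0.0077 0.0116] 71.2
[ 0.5674 -0.0037  0.0357] 0.0355
drive ((0.5258170962333679, -0.26992517709732056), (0.15086232125759125, 0.13049529492855072), 2.6822919845581055) [  242    44   160   176 16301]
shoulder (array([ 0.52916154, -0.26550518]), np.float64(0.021969375756328433))
spindle (array([ 0.52875511, -0.26514852]), np.float64(0.013616328300939623))
slotback [ 0.53417927 -0.26544373  0.096     ] 0.010583450184430288 yaw 1.8764137595947403
```

>>> jog_arm --plan '[{"fingers":4,"dx":5,"dy":2,"dz":0,"rx":0,"ry":0,"rz":0},{"fingers":4,"dx":8.5,"dy":2.6,"dz":0,"rx":0,"ry":0,"rz":0},{"fingers":4,"dx":8.5,"dy":2.6,"dz":-4,"rx":0,"ry":0,"rz":0},{"fingers":4,"dx":8.5,"dy":2.6,"dz":-9,"rx":0,"ry":0,"rz":0},{"fingers":4,"dx":8.5,"dy":2.6,"dz":-13,"rx":0,"ry":0,"rz":0},{"fingers":4,"dx":8.5,"dy":2.6,"dz":-16.5,"rx":0,"ry":0,"rz":0},{"fingers":4,"dx":8.5,"dy":2.6,"dz":-18.5,"rx":0,"ry":0,"rz":0},{"fingers":4,"dx":8.5,"dy":2.6,"dz":-18.5,"rx":0,"ry":0,"rz":0},{"fingers":4,"dx":8.5,"dy":2.6,"dz":-18.5,"rx":0,"ry":0,"rz":0}]'

```text
time: 2.9
eef_pos: [0.6103, -0.0162, 0.061]
ee_rot: [-3.142, -0.0, -0.298]
ft_force: [0.6, 0.6, 0.1]
width: 0.0403
```

>>> jog_arm --plan '[{"fingers":4,"dx":0,"dy":0,"dz":-1.5,"rx":0,"ry":0,"rz":0},{"fingers":4,"dx":0,"dy":0,"dz":-2.8,"rx":0,"ry":0,"rz":0},{"fingers":4,"dx":0,"dy":0,"dz":-2.8,"rx":0,"ry":0,"rz":0},{"fingers":1.5,"dx":0,"dy":0,"dz":-2.8,"rx":0,"ry":0,"rz":0},{"fingers":0.4,"dx":0,"dy":0,"dz":-2.8,"rx":0,"ry":0,"rz":0},{"fingers":0.4,"dx":0,"dy":0,"dz":-2.8,"rx":0,"ry":0,"rz":0},{"fingers":0.4,"dx":0,"dy":0,"dz":-2.8,"rx":0,"ry":0,"rz":0},{"fingers":0.4,"dx":0,"dy":0,"dz":-2.8,"rx":0,"ry":0,"rz":0},{"fingers":0.4,"dx":0,"dy":0,"dz":-2.8,"rx":0,"ry":0,"rz":0},{"fingers":0.4,"dx":0,"dy":0,"dz":-2.8,"rx":0,"ry":0,"rz":0}]' --newtons 20

```text
time: 3.9
eef_pos: [0.6102, -0.0154, 0.0326]
ee_rot: [-3.142, -0.0, -0.297]
ft_force: [0.5, 0.7, 3.1]
width: 0.0074
```

>>> jog_arm --plan '[{"fingers":0.4,"dx":0,"dy":0,"dz":2,"rx":0,"ry":0,"rz":0},{"fingers":0.4,"dx":0,"dy":0,"dz":6,"rx":0,"ry":0,"rz":0},{"fingers":0.4,"dx":0,"dy":0,"dz":11,"rx":0,"ry":0,"rz":0.1},{"fingers":0.4,"dx":-1.3,"dy":-4.5,"dz":12.8,"rx":0,"ry":0,"rz":0.2},{"fingers":0.4,"dx":-2.6,"dy":-9,"dz":12.8,"rx":0,"ry":0,"rz":0.3},{"fingers":0.4,"dx":-3.9,"dy":-13.5,"dz":12.8,"rx":0,"ry":0,"rz":0.337},{"fingers":0.4,"dx":-5.2,"dy":-18,"dz":12.8,"rx":0,"ry":0,"rz":0.337},{"fingers":0.4,"dx":-6.5,"dy":-22.5,"dz":12.8,"rx":0,"ry":0,"rz":0.337},{"fingers":0.4,"dx":-7.2,"dy":-25.4,"dz":12.8,"rx":0,"ry":0,"rz":0.337},{"fingers":0.4,"dx":-7.2,"dy":-25.4,"dz":12.8,"rx":0,"ry":0,"rz":0.337}]'

```text
time: 4.9
eef_pos: [0.5371, -0.2724, 0.1604]
ee_rot: [3.141, -0.0, 0.037]
ft_force: [0.1, 0.7, -1.0]
width: 0.0081
```

>>> jog_arm --plan '[{"fingers":0.4,"dx":0,"dy":0,"dz":-1,"rx":0,"ry":0,"rz":0},{"fingers":0.4,"dx":0,"dy":0,"dz":-1,"rx":0,"ry":0,"rz":0},{"fingers":0.4,"dx":0,"dy":0,"dz":-1,"rx":0,"ry":0,"rz":0},{"fingers":0.4,"dx":0,"dy":0,"dz":-1,"rx":0,"ry":0,"rz":0}]'

```text
time: 5.3
eef_pos: [0.5383, -0.2686, 0.1503]
ee_rot: [-3.141, 0.0, 0.041]
ft_force: [-0.0, -0.6, 0.6]
width: 0.0079
```

```bash
python3 - <<'E'
from h import *
s=env.sense(); im,z,P=cloud('wrist'); np.savez('w3.npz',im=im,P=P,pos=s['eef_pos'],rot=s['ee_rot'])
print(s['eef_pos'],s['ee_rot'],s['width'],s['ft_force'])
rect(P,(.526,-.27),.03,.09,.105)
T=cam('wrist',s)
import numpy as np
K,d,C=T; Ci=np.linalg.inv(C)
for p in [(.526,-.27,.096),(.538,-.2695,.129)]:
    c=Ci[:3,:3]@np.array(p)+Ci[:3,3]; print(cv2.projectPoints(c.reshape(1,3),np.zeros(3),np.zeros(3),K,d)[0].ravel())
cv2.imwrite('pics/w3.png',cv2.resize(im[170:410,220:420],(660,792)[:1]+(792,))[:600])
E
```

```text
[ 0.53834231 -0.26858134  0.15030548] [-3.14145060e+00  1.89236361e-04  4.09441718e-02] 0.00794301504549286 [-0.00606734 -0.62786356  0.57732583]
0.09 0.105 341 mean [ 0.5338 -0.2693  0.0955] rect [ 0.5327 -0.2694] [0.0176 0.0208] 38.72
[316.8856681  279.40821128]
[317.10274028 282.66153344]
```

View pics/w3.png

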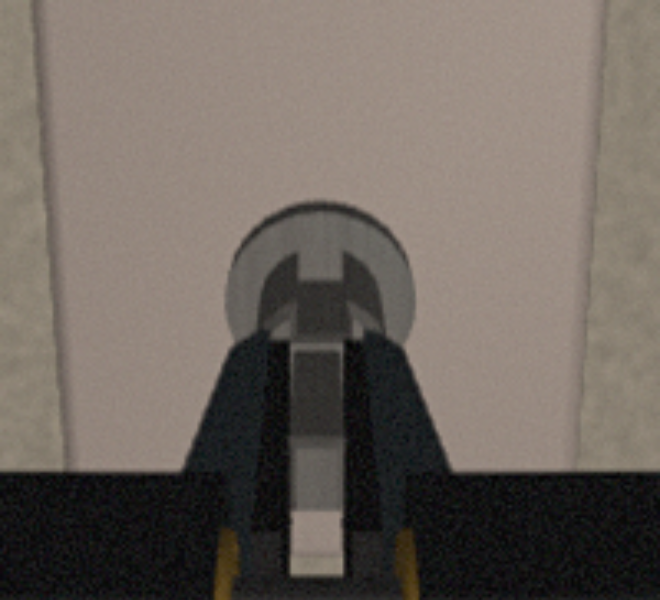

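The picture shows the held key with edges at columns 290 and 344 of the crop (centre 317). The slot is at 298–344 at its foot and 292–350 at its mouth (centre 321). So the key is about 0.7 mm left of the slot (+y). Next I compute the x offsets from row positions.

```bash
python3 - <<'E'
from h import *
D=np.load('w3.npz');S={'eef_pos':D['pos'],'ee_rot':D['rot']}
g=lambda x,y,h:onplane('wrist',[(220+x/3.3-.35,170+y/3.3-.35)],h,S)[0].round(4)
print('shoulder far',g(320,212,.06),'L',g(226,297,.06),'R',g(415,297,.06))
print('slot back foot',g(321,281,.06)); print('slot floor L,R',g(298,265,.06),g(344,265,.06))
for y in(340,348,435): print('key foot front?',y,g(317,y,.1293), 'top',g(317,y,.1653))
print('key rear top',g(317,575,.1653),'top front',g(317,510,.1653))
P=D['P']
for y in(250,320,360,400,425,460,490,520,560): print(y,P[170+int(y/3.3),316].round(4))
E
```

```text
shoulder far [ 0.5473 -0.269   0.06  ] L [ 0.5261 -0.2482  0.06  ] R [ 0.5279 -0.2918  0.06  ]
slot back foot [ 0.5309 -0.27    0.06  ]
slot floor L,R [ 0.5345 -0.2645  0.06  ] [ 0.535  -0.2751  0.06  ]
key foot front? 340 [ 0.5442 -0.2684  0.1293] top [ 0.5588 -0.2678  0.1653]
key foot front? 348 [ 0.5428 -0.2685  0.1293] top [ 0.5576 -0.2679  0.1653]
key foot front? 435 [ 0.5262 -0.2692  0.1293] top [ 0.5441 -0.2684  0.1653]
key rear top [ 0.5208 -0.2694  0.1653] top front [ 0.5319 -0.2689  0.1653]
250 [ 0.5396 -0.2689  0.0631]
320 [ 0.5327 -0.2691  0.0885]
360 [ 0.544  -0.2686  0.1378]
400 [nan nan nan]
425 [ 0.5443 -0.2686  0.1619]
460 [ 0.5416 -0.2687  0.1681]
490 [ 0.5368 -0.2689  0.168 ]
520 [ 0.4639 -0.272   0.0514]
560 [ 4.204e-01 -2.739e-01  4.000e-04]
```

>>> jog_arm --plan '[{"fingers":0.4,"dx":0.1,"dy":-0.1,"dz":-1,"rx":0,"ry":0,"rz":0},{"fingers":0.4,"dx":0.1,"dy":-0.1,"dz":-2,"rx":0,"ry":0,"rz":0},{"fingers":0.4,"dx":0.1,"dy":-0.1,"dz":-2.8,"rx":0,"ry":0,"rz":0},{"fingers":0.4,"dx":0.1,"dy":-0.1,"dz":-3.2,"rx":0,"ry":0,"rz":0},{"fingers":0.4,"dx":0.1,"dy":-0.1,"dz":-3.5,"rx":0,"ry":0,"rz":0},{"fingers":0.4,"dx":0.1,"dy":-0.1,"dz":-3.7,"rx":0,"ry":0,"rz":0},{"fingers":0.4,"dx":0.1,"dy":-0.1,"dz":-3.7,"rx":0,"ry":0,"rz":0}]'

```text
time: 6.05
eef_pos: [0.5391, -0.2704, 0.1132]
ee_rot: [-3.142, 0.0, 0.04]
ft_force: [-0.2, 0.4, 0.1]
width: 0.0078
```

>>> jog_arm --plan '[{"fingers":0.4,"dx":0,"dy":0,"dz":-0.3,"rx":0,"ry":0,"rz":0},{"fingers":0.4,"dx":0,"dy":0,"dz":-0.6,"rx":0,"ry":0,"rz":0},{"fingers":0.4,"dx":0,"dy":0,"dz":-0.9,"rx":0,"ry":0,"rz":0},{"fingers":0.4,"dx":0,"dy":0,"dz":-1.2,"rx":0,"ry":0,"rz":0},{"fingers":0.4,"dx":0,"dy":0,"dz":-1.4,"rx":0,"ry":0,"rz":0},{"fingers":0.4,"dx":0,"dy":0,"dz":-1.4,"rx":0,"ry":0,"rz":0}]'

```text
time: 6.65
eef_pos: [0.5389, -0.2703, 0.099]
ee_rot: [-3.141, 0.0, 0.04]
ft_force: [1.0, 0.2, 0.1]
width: 0.0073
```

>>> jog_arm --plan '[{"fingers":1.2,"dx":0,"dy":0,"dz":0,"rx":0,"ry":0,"rz":0},{"fingers":2,"dx":0,"dy":0,"dz":0,"rx":0,"ry":0,"rz":0},{"fingers":3,"dx":0,"dy":0,"dz":0,"rx":0,"ry":0,"rz":0},{"fingers":4,"dx":0,"dy":0,"dz":0,"rx":0,"ry":0,"rz":0},{"fingers":6,"dx":0,"dy":0,"dz":3,"rx":0,"ry":0,"rz":0},{"fingers":9,"dx":0,"dy":0,"dz":7,"rx":0,"ry":0,"rz":0},{"fingers":9,"dx":-4,"dy":0,"dz":10,"rx":0,"ry":0,"rz":0},{"fingers":9,"dx":-5,"dy":0,"dz":10,"rx":0,"ry":0,"rz":0},{"fingers":9,"dx":-5,"dy":0,"dz":10,"rx":0,"ry":0,"rz":0},{"fingers":9,"dx":-5,"dy":0,"dz":10,"rx":0,"ry":0,"rz":0}]'

```text
time: 7.65
eef_pos: [0.4892, -0.2704, 0.1988]
ee_rot: [-3.141, 0.0, 0.039]
ft_force: [0.6, -0.6, 0.3]
width: 0.0812
```

```bash
python3 - <<'E'
from h import *
s=env.sense(); im,z,P=cloud('wrist'); np.savez('w4.npz',im=im,P=P,pos=s['eef_pos'],rot=s['ee_rot'])
print(s['eef_pos'],s['ee_rot'])
rect(P,(.526,-.27),.03,.092,.105); rect(P,(.526,-.27),.04,.102,.15) if (P[...,2]>.102).any() else 0
rect(P,(.526,-.27),.035,.058,.067)
K,d,C=cam('wrist',s); Ci=np.linalg.inv(C); c=Ci[:3,:3]@np.array((.53,-.27,.096))+Ci[:3,3]
u,v=cv2.projectPoints(c.reshape(1,3),np.zeros(3),np.zeros(3),K,d)[0].ravel().astype(int); print(u,v)
cv2.imwrite('pics/w4.png',cv2.resize(im[v-50:v+50,u-50:u+50],(600,600),interpolation=cv2.INTER_CUBIC))
E
```

```text
[ 0.4891958  -0.27035597  0.19876038] [-3.14123804e+00  3.86246491e-04  3.94475117e-02]
0.092 0.105 1103 mean [ 0.5276 -0.2699  0.0973] rect [ 0.5275 -0.2707] [0.0276 0.031 ] 55.9
0.102 0.15 0 mean [nan nan nan] rect [0. 0.] [0. 0.] 0.0
0.058 0.067 871 mean [ 0.531  -0.2695  0.0619] rect [ 0.526 -0.27 ] [0.0433 0.0431] 65.1
317 188h.py:23: RuntimeWarning: Mean of empty slice.
  R=cv2.minAreaRect(q[:,:2].astype(np.float32)); print(lo,hi,len(q),'mean',q.mean(0).round(4),'rect',np.round(R[0],4),np.round(R[1],4),round(R[2],2)); return q
  ret = um.true_divide(
```

View pics/w4.png

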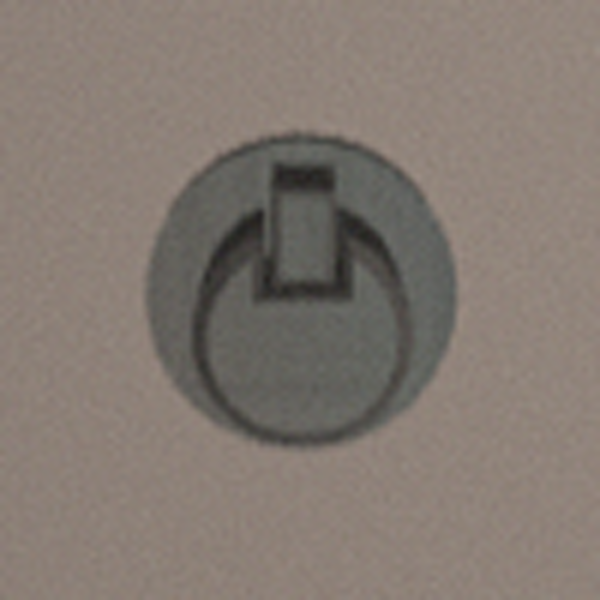

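The key stands in the slot with its top level with the spindle. It shows as a tab at (304,235) in the crop, with a gap to the back wall. Now to the carousel for a static look.

>>> jog_arm --plan '[{"fingers":9,"dx":0,"dy":5,"dz":0,"rx":0,"ry":0,"rz":0.1},{"fingers":9,"dx":0,"dy":10,"dz":0,"rx":0,"ry":0,"rz":0.2},{"fingers":9,"dx":0,"dy":15,"dz":0,"rx":0,"ry":0,"rz":0.3},{"fingers":9,"dx":0,"dy":20,"dz":0,"rx":0,"ry":0,"rz":0.4},{"fingers":9,"dx":0,"dy":25,"dz":0,"rx":0,"ry":0,"rz":0.5},{"fingers":9,"dx":0,"dy":30,"dz":0,"rx":0,"ry":0,"rz":0.6},{"fingers":9,"dx":0,"dy":35,"dz":0,"rx":0,"ry":0,"rz":0.66},{"fingers":9,"dx":0,"dy":40,"dz":-2,"rx":0,"ry":0,"rz":0.66},{"fingers":9,"dx":0,"dy":44,"dz":-5,"rx":0,"ry":0,"rz":0.66},{"fingers":9,"dx":0,"dy":45,"dz":-5,"rx":0,"ry":0,"rz":0.66}]'

```text
time: 8.7
eef_pos: [0.4873, 0.1825, 0.1456]
ee_rot: [-3.139, 0.005, 0.703]
ft_force: [0.1, 0.3, -0.8]
width: 0.0898
```

>>> jog_arm --plan '[{"fingers":9,"dx":0,"dy":0,"dz":0,"rx":0,"ry":0,"rz":0},{"fingers":9,"dx":0,"dy":0,"dz":0,"rx":0,"ry":0,"rz":0},{"fingers":9,"dx":0,"dy":0,"dz":0,"rx":0,"ry":0,"rz":0}]'

```text
time: 9.0
eef_pos: [0.4897, 0.1787, 0.15]
ee_rot: [3.141, -0.001, 0.699]
ft_force: [-0.2, -0.2, 1.3]
width: 0.0902
```

```bash
python3 - <<'E'
from h import *
s=env.sense(); im,z,P=cloud('wrist'); np.savez('w5.npz',im=im,P=P,pos=s['eef_pos'],rot=s['ee_rot'])
print(s['eef_pos'],s['ee_rot'])
c=(.517,.204)
rect(P,c,.04,.035,.05); rect(P,c,.08,.004,.015)
K,d,C=cam('wrist',s); Ci=np.linalg.inv(C); q=Ci[:3,:3]@np.array((*c,.04))+Ci[:3,3]
u,v=cv2.projectPoints(q.reshape(1,3),np.zeros(3),np.zeros(3),K,d)[0].ravel().astype(int); print(u,v)
cv2.imwrite('pics/w5.png',cv2.resize(im[v-75:v+75,u-75:u+75],(600,600),interpolation=cv2.INTER_CUBIC))
D=np.load('w4.npz');S={'eef_pos':D['pos'],'ee_rot':D['rot']}
w=onplane('wrist',[(267+(x+.5)/6-.5,138+(y+.5)/6-.5) for x,y in [(146,290),(457,290),(301,135),(190,182),(413,182),(165,365),(440,365)]],.06,S)[:,:2]
sol=np.linalg.lstsq(np.c_[2*w,np.ones(len(w))],(w**2).sum(1),rcond=None)[0]; print('shoulder',sol[:2],np.sqrt(sol[2]+(sol[:2]**2).sum()))
w=onplane('wrist',[(267+(x+.5)/6-.5,138+(y+.5)/6-.5) for x,y in [(275,195),(277,280),(334,195),(334,282),(262,297),(348,297)]],.096,S)[:,:2]; print(w.round(4))
print('keyyaw',np.degrees(np.arctan2(*(w[0]-w[1])[::-1])),np.degrees(np.arctan2(*(w[2]-w[3])[::-1])),'back',np.degrees(np.arctan2(*(w[4]-w[5])[::-1]))-90)
P=D['P']; m=((P[...,2]>.046)&(P[...,2]<.056)&(np.hypot(P[...,0]-.526,P[...,1]+.27)<.11)).astype(np.uint8);m=cv2.morphologyEx(m,cv2.MORPH_OPEN,np.ones((5,5))); print(cv2.minAreaRect(P[m>0][:,:2].astype(np.float32)))
E
```

```text
[0.4896878  0.17867096 0.14996726] [ 3.14121601e+00 -6.83331367e-04  6.98667037e-01]
0.035 0.05 2309 mean [0.5154 0.2063 0.0417] rect [0.5158 0.2063] [0.0512 0.0513] 79.73
0.004 0.015 12505 mean [0.5192 0.209  0.0099] rect [0.5181 0.2064] [0.14   0.1483] 20.6
313 192
shoulder [ 0.52627401 -0.26951746] 0.02208471923057162
[[ 0.5438 -0.2654]
 [ 0.5333 -0.266 ]
 [ 0.5441 -0.2727]
 [ 0.5334 -0.2731]
 [ 0.5311 -0.2642]
 [ 0.5316 -0.275 ]]
keyyaw 3.4801359607633575 2.54363227499931 back 2.2623704008671126
((0.5262669920921326, -0.2698622941970825), (0.15001416206359863, 0.1303274929523468), 2.750929832458496)
```

View pics/w5.png

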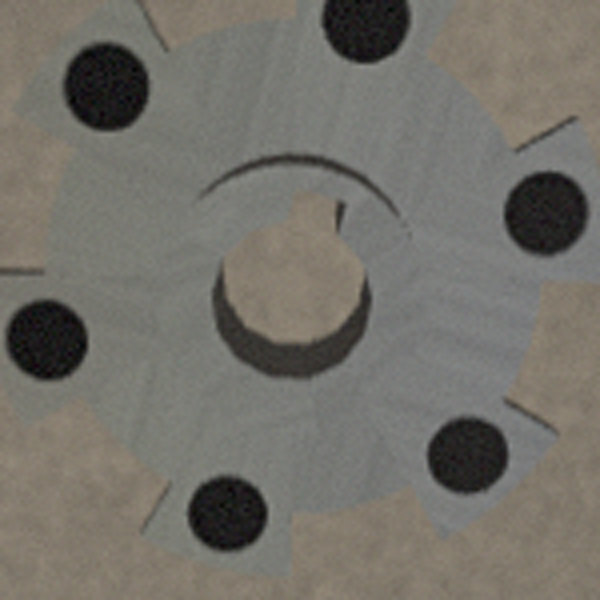

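```bash
python3 - <<'E'
from h import *
D=np.load('w5.npz');S={'eef_pos':D['pos'],'ee_rot':D['rot']};im=D['im']
u,v=313,192
a=im[v-40:v+30,u-38:u+38]; a=cv2.resize(a,None,fx=8,fy=8,interpolation=cv2.INTER_CUBIC).astype(float)
a=cv2.GaussianBlur(a,(0,0),3); a=np.clip((a-30)*1.9,0,255); cv2.imwrite('pics/w5c.png',a)
h=[(365,18),(545,213),(468,455),(228,513),(47,340),(107,87)]
w=onplane('wrist',[(238+(x+.5)/4-.5,117+(y+.5)/4-.5) for x,y in h],.008,S)[:,:2]
c=w.mean(0); print(c,np.hypot(*(w-c).T).round(4),(np.degrees(np.arctan2(*(w-c).T[::-1]))%60).round(2),np.degrees(np.arctan2(*(w-c).T[::-1])).round(1))
E
```

```text
[0.51550045 0.20604611] [0.0552 0.0552 0.0554 0.0552 0.0553 0.0552] [24.42 24.35 24.35 24.38 24.32 24.26] [  24.4  -35.7  -95.6 -155.6  144.3   84.3][ WARN:0@0.878] global loadsave.cpp:1063 imwrite_ Unsupported depth image for selected encoder is fallbacked to CV_8U.
```

View pics/w5c.png

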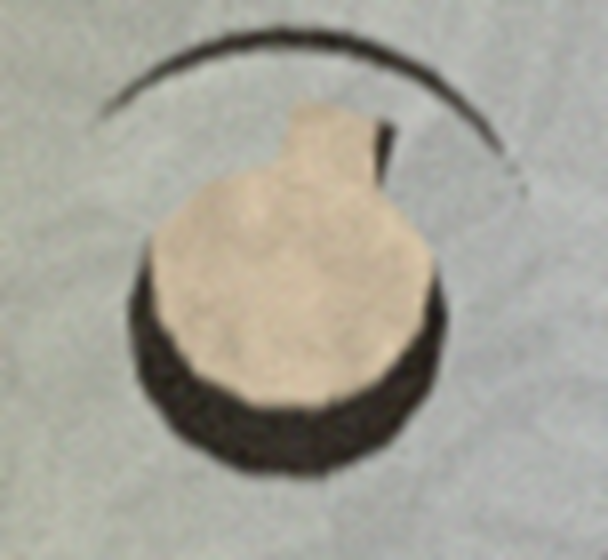

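```bash
python3 - <<'E'
from h import *
D=np.load('w5.npz');S={'eef_pos':D['pos'],'ee_rot':D['rot']}
w=onplane('wrist',[(275+(x+.5)/8-.5,152+(y+.5)/8-.5) for x,y in [(284,165),(298,105),(381,187),(396,127)]],.04,S)[:,:2]
c=np.array((.5155,.2061)); print((w-c).round(4))
ang=lambda p:np.degrees(np.arctan2(p[1],p[0]))
print(ang(w[1]-w[0]),ang(w[3]-w[2]),'from centre',ang((w[1]+w[3])/2-c), ang((w[0]+w[2])/2-c))
t=np.radians(24.4); R=np.array([[np.cos(t),np.sin(t)],[-np.sin(t),np.cos(t)]]); print(((w-c)@R.T).round(4))
E
```

```text
[[0.0115 0.0099]
 [0.0167 0.0125]
 [0.0158 0.0015]
 [0.0211 0.004 ]]
26.578800448774437 26.184784858385534 from centre 23.692554648470026 22.63327974396783
[[ 0.0145  0.0043]
 [ 0.0203  0.0045]
 [ 0.015  -0.0052]
 [ 0.0209 -0.005 ]]
```

>>> jog_arm --plan '[{"fingers":9,"dx":2.6,"dy":2.75,"dz":0,"rx":0,"ry":0,"rz":-0.14},{"fingers":9,"dx":2.6,"dy":2.75,"dz":-3,"rx":0,"ry":0,"rz":-0.273},{"fingers":9,"dx":2.6,"dy":2.75,"dz":-7,"rx":0,"ry":0,"rz":-0.273},{"fingers":9,"dx":2.6,"dy":2.75,"dz":-9,"rx":0,"ry":0,"rz":-0.273},{"fingers":9,"dx":2.6,"dy":2.75,"dz":-10.5,"rx":0,"ry":0,"rz":-0.273},{"fingers":9,"dx":2.6,"dy":2.75,"dz":-12,"rx":0,"ry":0,"rz":-0.273},{"fingers":9,"dx":2.6,"dy":2.75,"dz":-13,"rx":0,"ry":0,"rz":-0.273},{"fingers":9,"dx":2.6,"dy":2.75,"dz":-13.6,"rx":0,"ry":0,"rz":-0.273},{"fingers":9,"dx":2.6,"dy":2.75,"dz":-13.6,"rx":0,"ry":0,"rz":-0.273},{"fingers":9,"dx":2.6,"dy":2.75,"dz":-13.6,"rx":0,"ry":0,"rz":-0.273}]'

```text
time: 10.05
eef_pos: [0.5154, 0.2072, 0.0139]
ee_rot: [3.142, -0.001, 0.427]
ft_force: [0.3, 0.5, 0.4]
width: 0.0898
```

>>> jog_arm --plan '[{"fingers":7,"dx":0,"dy":0,"dz":0,"rx":0,"ry":0,"rz":0},{"fingers":5.8,"dx":0,"dy":0,"dz":0,"rx":0,"ry":0,"rz":0},{"fingers":5.4,"dx":0,"dy":0,"dz":0,"rx":0,"ry":0,"rz":0},{"fingers":4.8,"dx":0,"dy":0,"dz":0,"rx":0,"ry":0,"rz":0},{"fingers":4.5,"dx":0,"dy":0,"dz":0,"rx":0,"ry":0,"rz":0},{"fingers":4.5,"dx":0,"dy":0,"dz":0,"rx":0,"ry":0,"rz":0},{"fingers":4.5,"dx":0,"dy":0,"dz":0,"rx":0,"ry":0,"rz":0},{"fingers":4.5,"dx":0,"dy":0,"dz":0,"rx":0,"ry":0,"rz":0}]' --newtons 35

```text
time: 10.85
eef_pos: [0.5152, 0.2071, 0.0135]
ee_rot: [3.142, -0.0, 0.427]
ft_force: [-1.4, -1.6, 3.5]
width: 0.0514
```

>>> jog_arm --plan '[{"fingers":4.5,"dx":0,"dy":0,"dz":1,"rx":0,"ry":0,"rz":0},{"fingers":4.5,"dx":0,"dy":0,"dz":4,"rx":0,"ry":0,"rz":0},{"fingers":4.5,"dx":0,"dy":0,"dz":8,"rx":0,"ry":0,"rz":0},{"fingers":4.5,"dx":0,"dy":0,"dz":12,"rx":0,"ry":0,"rz":0},{"fingers":4.5,"dx":0,"dy":-3,"dz":14.6,"rx":0,"ry":0,"rz":-0.05},{"fingers":4.5,"dx":0,"dy":-7,"dz":14.6,"rx":0,"ry":0,"rz":-0.1},{"fingers":4.5,"dx":0,"dy":-11,"dz":14.6,"rx":0,"ry":0,"rz":-0.16},{"fingers":4.5,"dx":0,"dy":-15,"dz":14.6,"rx":0,"ry":0,"rz":-0.22},{"fingers":4.5,"dx":0,"dy":-19,"dz":14.6,"rx":0,"ry":0,"rz":-0.28},{"fingers":4.5,"dx":0,"dy":-23,"dz":14.6,"rx":0,"ry":0,"rz":-0.34}]'

```text
time: 11.85
eef_pos: [0.5145, -0.0244, 0.1598]
ee_rot: [-3.142, -0.0, 0.084]
ft_force: [1.2, -0.0, -2.6]
width: 0.0512
```

>>> jog_arm --plan '[{"fingers":4.5,"dx":0.3,"dy":-4,"dz":0,"rx":0,"ry":0,"rz":-0.04},{"fingers":4.5,"dx":0.6,"dy":-8,"dz":0,"rx":0,"ry":0,"rz":-0.04},{"fingers":4.5,"dx":1,"dy":-12,"dz":0,"rx":0,"ry":0,"rz":-0.04},{"fingers":4.5,"dx":1,"dy":-16,"dz":0,"rx":0,"ry":0,"rz":-0.04},{"fingers":4.5,"dx":1,"dy":-20,"dz":0,"rx":0,"ry":0,"rz":-0.04},{"fingers":4.5,"dx":1,"dy":-23,"dz":0,"rx":0,"ry":0,"rz":-0.04},{"fingers":4.5,"dx":1,"dy":-24.6,"dz":0,"rx":0,"ry":0,"rz":-0.04},{"fingers":4.5,"dx":1,"dy":-24.6,"dz":0,"rx":0,"ry":0,"rz":-0.04},{"fingers":4.5,"dx":1,"dy":-24.6,"dz":0,"rx":0,"ry":0,"rz":-0.04},{"fingers":4.5,"dx":1,"dy":-24.6,"dz":0,"rx":0,"ry":0,"rz":-0.04}]'

```text
time: 12.85
eef_pos: [0.5249, -0.2677, 0.1593]
ee_rot: [-3.141, 0.0, 0.048]
ft_force: [-0.0, 0.6, -4.1]
width: 0.0512
```

```bash
python3 - <<'E'
from h import *
for i in range(3):
    s=env.sense(); print(s['eef_pos'].round(4),s['ee_rot'].round(4),s['ft_force'].round(1),s['width'].round(4)); im,z,P=cloud('wrist')
np.savez('w6.npz',im=im,P=P,pos=s['eef_pos'],rot=s['ee_rot'])
cv2.imwrite('pics/w6.png',im)
E
```

```text
Traceback (most recent call last):
AttributeError: 'float' object has no attribute 'round'
```

```bash
python3 - <<'E'
from h import *
for i in range(3):
    s=env.sense(); print(s['eef_pos'].round(4),s['ee_rot'].round(4),s['ft_force'].round(1)); im,z,P=cloud('wrist')
np.savez('w6.npz',im=im,P=P,pos=s['eef_pos'],rot=s['ee_rot'])
cv2.imwrite('pics/w6.png',im)
E
```

```text
[ 0.5249 -0.2677  0.1593] [-3.1411e+00  4.0000e-04  4.7700e-02] [-0.   0.6 -4.1]
[ 0.5251 -0.2677  0.1594] [-3.1413e+00  2.0000e-04  4.7900e-02] [ 1.   0.1 -2.5]
[ 0.5251 -0.2678  0.1594] [-3.1414e+00  2.0000e-04  4.7900e-02] [-0.8  0.3 -2.9]
```

View pics/w6.png

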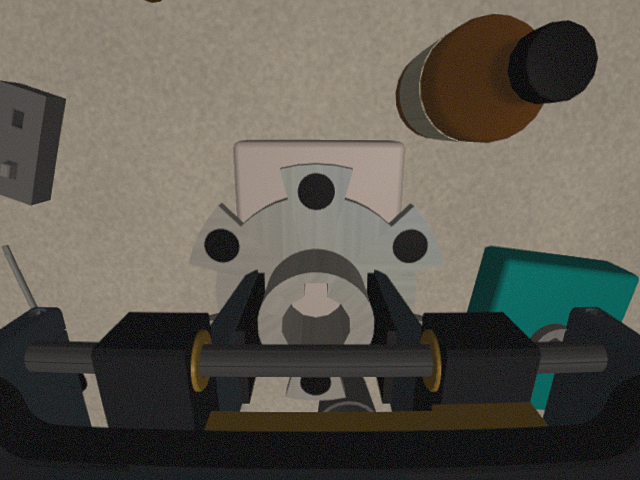

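```bash
python3 - <<'E'
from h import *
D=np.load('w6.npz');S={'eef_pos':D['pos'],'ee_rot':D['rot']};im=D['im']
g=cv2.cvtColor(im,cv2.COLOR_BGR2GRAY); pts=[]
for x,y in [(221,246),(316,191),(410,246)]:
    p=g[y-26:y+27,x-26:x+27]; m=(p<60).astype(np.uint8); n,l,st,ce=cv2.connectedComponentsWithStats(m); k=l[26,26]; pts.append((ce[k]+[x-26,y-26])); print(pts[-1],st[k,4])
from scipy.optimize import least_squares
z=S['eef_pos'][2]-.0135+.008
w=onplane('wrist',pts,z,S)[:,:2]
f=lambda p:(w-np.array([[p[0]+.0553*np.cos(p[2]+a),p[1]+.0553*np.sin(p[2]+a)] for a in np.radians([60,0,-60])])).ravel()
r=least_squares(f,[.525,-.268,.05],x_scale=[.01,.01,.1]); print(r.x,np.degrees(r.x[2]),f(r.x).round(5))
q=onplane('wrist',[(301,283),(330,283)],S['eef_pos'][2]-.0135+.04,S); print(q.mean(0))
E
```

```text
[221.5095613  245.15860517] 889
[315.76728335 191.18597858] 1027
[409.69920545 245.78093076] 881
[ 0.52453589 -0.26778588  0.0444228 ] 2.5452389545509297 [-5.0e-05  2.4e-04  1.0e-04  2.0e-05 -4.0e-05 -2.7e-04]
[ 0.54533343 -0.2668285   0.18588071]
```

>>> jog_arm --plan '[{"fingers":4.5,"dx":0.18,"dy":-0.19,"dz":0,"rx":0,"ry":0,"rz":0},{"fingers":4.5,"dx":0.18,"dy":-0.19,"dz":-1.5,"rx":0,"ry":0,"rz":0},{"fingers":4.5,"dx":0.18,"dy":-0.19,"dz":-3,"rx":0,"ry":0,"rz":0},{"fingers":4.5,"dx":0.18,"dy":-0.19,"dz":-4,"rx":0,"ry":0,"rz":0},{"fingers":4.5,"dx":0.18,"dy":-0.19,"dz":-4.5,"rx":0,"ry":0,"rz":0},{"fingers":4.5,"dx":0.18,"dy":-0.19,"dz":-4.7,"rx":0,"ry":0,"rz":0},{"fingers":4.5,"dx":0.18,"dy":-0.19,"dz":-4.9,"rx":0,"ry":0,"rz":0},{"fingers":4.5,"dx":0.18,"dy":-0.19,"dz":-5.1,"rx":0,"ry":0,"rz":0},{"fingers":4.5,"dx":0.18,"dy":-0.19,"dz":-5.2,"rx":0,"ry":0,"rz":0},{"fingers":4.5,"dx":0.18,"dy":-0.19,"dz":-5.2,"rx":0,"ry":0,"rz":0}]'

```text
time: 14.0
eef_pos: [0.5269, -0.2708, 0.1075]
ee_rot: [3.141, -0.0, 0.047]
ft_force: [-0.2, 0.3, -4.1]
width: 0.0516
```

>>> jog_arm --plan '[{"fingers":4.5,"dx":0,"dy":0.05,"dz":-0.15,"rx":0,"ry":0,"rz":0},{"fingers":4.5,"dx":0,"dy":0.05,"dz":-0.3,"rx":0,"ry":0,"rz":0},{"fingers":4.5,"dx":0,"dy":0.05,"dz":-0.45,"rx":0,"ry":0,"rz":0},{"fingers":4.5,"dx":0,"dy":0.05,"dz":-0.6,"rx":0,"ry":0,"rz":0},{"fingers":4.5,"dx":0,"dy":0.05,"dz":-0.6,"rx":0,"ry":0,"rz":0}]'

```text
time: 14.5
eef_pos: [0.5267, -0.2702, 0.1011]
ee_rot: [-3.141, 0.0, 0.047]
ft_force: [-0.3, 0.7, -3.5]
width: 0.0514
```

Underside is at about 0.0876, past the spindle's bevel, with no contact force. Continuing.

>>> jog_arm --plan '[{"fingers":4.5,"dx":0,"dy":0,"dz":-0.2,"rx":0,"ry":0,"rz":0},{"fingers":4.5,"dx":0,"dy":0,"dz":-0.4,"rx":0,"ry":0,"rz":0},{"fingers":4.5,"dx":0,"dy":0,"dz":-0.6,"rx":0,"ry":0,"rz":0},{"fingers":4.5,"dx":0,"dy":0,"dz":-0.8,"rx":0,"ry":0,"rz":0},{"fingers":4.5,"dx":0,"dy":0,"dz":-1.0,"rx":0,"ry":0,"rz":0},{"fingers":4.5,"dx":0,"dy":0,"dz":-1.0,"rx":0,"ry":0,"rz":0}]'

```text
time: 15.1
eef_pos: [0.5267, -0.2702, 0.091]
ee_rot: [-3.141, 0.0, 0.047]
ft_force: [0.5, -0.2, -3.7]
width: 0.0514
```

>>> jog_arm --plan '[{"fingers":4.5,"dx":0,"dy":0,"dz":-0.2,"rx":0,"ry":0,"rz":0},{"fingers":4.5,"dx":0,"dy":0,"dz":-0.4,"rx":0,"ry":0,"rz":0},{"fingers":4.5,"dx":0,"dy":0,"dz":-0.6,"rx":0,"ry":0,"rz":0},{"fingers":4.5,"dx":0,"dy":0,"dz":-0.8,"rx":0,"ry":0,"rz":0},{"fingers":4.5,"dx":0,"dy":0,"dz":-1.0,"rx":0,"ry":0,"rz":0},{"fingers":4.5,"dx":0,"dy":0,"dz":-1.2,"rx":0,"ry":0,"rz":0},{"fingers":4.5,"dx":0,"dy":0,"dz":-1.3,"rx":0,"ry":0,"rz":0},{"fingers":4.5,"dx":0,"dy":0,"dz":-1.4,"rx":0,"ry":0,"rz":0},{"fingers":4.5,"dx":0,"dy":0,"dz":-1.5,"rx":0,"ry":0,"rz":0},{"fingers":4.5,"dx":0,"dy":0,"dz":-1.5,"rx":0,"ry":0,"rz":0}]'

```text
time: 16.1
eef_pos: [0.5268, -0.2703, 0.0763]
ee_rot: [-3.142, 0.0, 0.047]
ft_force: [-0.4, 0.4, -2.9]
width: 0.0512
```

Expected seat is at TCP about 0.0735. Final gentle millimetres.

>>> jog_arm --plan '[{"fingers":4.5,"dx":0,"dy":0,"dz":-0.1,"rx":0,"ry":0,"rz":0},{"fingers":4.5,"dx":0,"dy":0,"dz":-0.15,"rx":0,"ry":0,"rz":0},{"fingers":4.5,"dx":0,"dy":0,"dz":-0.2,"rx":0,"ry":0,"rz":0},{"fingers":4.5,"dx":0,"dy":0,"dz":-0.25,"rx":0,"ry":0,"rz":0},{"fingers":4.5,"dx":0,"dy":0,"dz":-0.28,"rx":0,"ry":0,"rz":0},{"fingers":4.5,"dx":0,"dy":0,"dz":-0.28,"rx":0,"ry":0,"rz":0}]'

```text
time: 16.7
eef_pos: [0.5269, -0.2703, 0.0735]
ee_rot: [-3.142, 0.0, 0.047]
ft_force: [0.1, 0.2, -2.9]
width: 0.0516
```

>>> jog_arm --plan '[{"fingers":4.5,"dx":0,"dy":0,"dz":-0.03,"rx":0,"ry":0,"rz":0},{"fingers":4.5,"dx":0,"dy":0,"dz":-0.06,"rx":0,"ry":0,"rz":0},{"fingers":4.5,"dx":0,"dy":0,"dz":-0.08,"rx":0,"ry":0,"rz":0},{"fingers":4.5,"dx":0,"dy":0,"dz":-0.08,"rx":0,"ry":0,"rz":0}]'

```text
time: 17.1
eef_pos: [0.5269, -0.2703, 0.0734]
ee_rot: [-3.142, 0.0, 0.047]
ft_force: [-4.5, 1.7, 9.8]
width: 0.0511
```

The force rose by about 13 N with z stopped at the expected seat height, so it's home. Releasing and backing off.

>>> jog_arm --plan '[{"fingers":4.5,"dx":0,"dy":0,"dz":0,"rx":0,"ry":0,"rz":0},{"fingers":5.5,"dx":0,"dy":0,"dz":0.05,"rx":0,"ry":0,"rz":0},{"fingers":7,"dx":0,"dy":0,"dz":0.1,"rx":0,"ry":0,"rz":0},{"fingers":9,"dx":0,"dy":0,"dz":0.1,"rx":0,"ry":0,"rz":0},{"fingers":9,"dx":0,"dy":0,"dz":0.1,"rx":0,"ry":0,"rz":0},{"fingers":9,"dx":0,"dy":0,"dz":3,"rx":0,"ry":0,"rz":0},{"fingers":9,"dx":0,"dy":0,"dz":7,"rx":0,"ry":0,"rz":0},{"fingers":9,"dx":-3.5,"dy":0,"dz":10,"rx":0,"ry":0,"rz":0},{"fingers":9,"dx":-3.5,"dy":0,"dz":12,"rx":0,"ry":0,"rz":0},{"fingers":9,"dx":-3.5,"dy":0,"dz":12,"rx":0,"ry":0,"rz":0}]'

```text
time: 18.1
eef_pos: [0.4928, -0.2712, 0.1956]
ee_rot: [3.139, -0.004, 0.046]
ft_force: [0.6, 0.1, -0.5]
width: 0.0899
```

```bash
python3 - <<'E'
from h import *
s=env.sense(); env.snapshot('wrist'); s=env.sense(); im,z,P=cloud('wrist')
print(s['eef_pos'].round(4),s['ft_force'].round(1),round(s['width'],3))
rect(P,(.526,-.27),.035,.092,.11); rect(P,(.526,-.27),.075,.063,.075)
q=P[(np.hypot(P[...,0]-.526,P[...,1]+.27)<.07)&(P[...,2]>.062)&(P[...,2]<.078)]
A=np.c_[q[:,:2],np.ones(len(q))]; print('plate slope',np.linalg.lstsq(A,q[:,2],rcond=None)[0][:2].round(4))
cv2.imwrite('pics/w7.png',im[:330])
E
```

```text
[ 0.4925 -0.2707  0.1939] [-0.3 -0.9 -0.4] 0.09
0.092 0.11 3751 mean [ 0.5272 -0.2702  0.1002] rect [ 0.5272 -0.2703] [0.0511 0.0514] 4.12
0.063 0.075 13528 mean [ 0.532  -0.2699  0.0699] rect [ 0.5272 -0.2707] [0.1363 0.1305] 62.7
plate slope [ 0.0011 -0.0003]
```

View pics/w7.png

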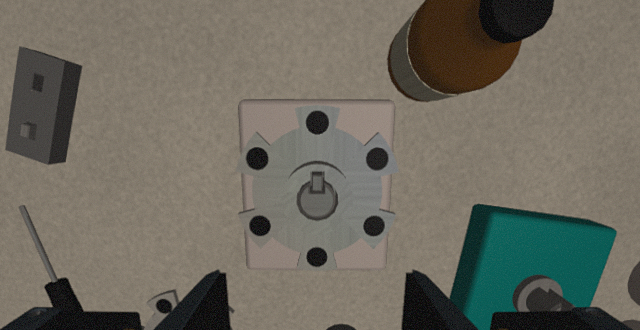

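The final view shows the carousel flat on the drive, with the key visible in the keyway at (317,180), and the spare key in its well at (28,130). Handing in.

```bash
python3 -c "
from station import env
print(env.finish_job())"
```

```text
the job is handed in; nothing more can be done
None
```

The sample carousel is on its drive and the job is handed in; the arm's clock read about 18 s of the 64 s allowed. No verdict came back.

- **Key:** I took the longer key from the holder block and let it into the spindle's slot. It slid down until its top was level with the spindle.
- **Carousel:** I used the one farthest to the robot's left. I turned it about 22° to line its keyway up with the slot, then lowered it in small steps. The wrist felt nothing but its weight until the seat height I had worked out; there the push was only about 13 N. I then let go and backed off.

**Last checks:**
- **Flatness:** the plate is flat to within about 0.1°.
- **Height:** the plate top reads 69.9 mm against 68 mm expected. That is in line with the 1.5–2 mm by which the wrist camera reads high on known heights.
- **Centring:** the hub is about 1 mm from the spindle axis as measured earlier.
- **Key and keyway:** the key shows inside the keyway.
- **Other things:** the shorter key is still in its well. I planned the path to clear the bystanders, and none in the last picture looks moved. Some are out of its view, and I did not measure any of them again.

None of these checks failed. The one disagreement was that commanded and measured positions differed by up to about 1 mm sideways. I corrected for it before the final lowering.

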